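# Sort look-alike battery packs by heft into their cradle

## Task

The three battery packs on the bench look the same, but one is an empty shell, one is half filled and one is full: lift each to feel its weight, then seat the lightest in the cradle bay next to the raised black housing, the middle one in the middle bay and the heaviest in the far bay. Each pack goes in upright and must be pressed down past the bay's spring catch until it is fully home on the floor, firmly but gently enough not to crack the cradle (keep the push below about 20 N). Tip no pack over and leave everything else on the bench where it is.

Things in the scene. Friction and masses are not known exactly. Their poses are not given: they have to be found in the camera images.
- pack_a_mid (a point): Centre (47.5 mm above the underside) of one of three outwardly identical upright battery packs: aluminium block, black top, 44 (its x) x 30 (its y) x 95 mm tall (z up), foot tapered, black groove 15 to 34 mm above the foot. Whole pack about 180 g (empty shell), 340 g (half filled) or 540 g (full), each within 10 percent, one of each; which is which changes every time.
- pack_b_mid (a point): Centre of the second of the identical 44 x 30 x 95 mm packs; axes as the first's.
- pack_c_mid (a point): Centre of the third of the identical 44 x 30 x 95 mm packs; axes as the first's.
- pack_a: The body of pack a; origin at the centre of its underside.
- pack_b: The body of pack b; origin at the centre of its underside.
- pack_c: The body of pack c; origin at the centre of its underside.
- cradle: Grey block fixed to the bench, 206 (its x) x 76 (its y) x 50 mm high, with a row of three open-topped rectangular bays along its x, 66 mm apart, and a raised black housing (46 mm long, 72 mm high) at its -x end. Origin on the bench under the middle bay, z up. Bay floors lie 42 mm below the block's top: a pack that is home stands 53 mm out of it.
- bay1: Dark floor plate of the bay next to the black housing; origin at the centre of its top, 8 mm above the bench; axes as the cradle's. A pack goes in upright, its 44 mm side along the cradle's x, either way round. The bay is 49 mm along x, its mouth is chamfered by 5 mm; its plain -y wall is 17.5 mm from the origin; on the +y side a sprung steel catch narrows it.
- bay2: Floor plate of the middle bay, as bay1. In each bay the catch slopes in from the mouth to a bump 18 to 26 mm above the floor and 11 mm from the centre; a pack must push it back (4 to 7 N sideways), which takes about 6 to 15 N of downward push including the pack's weight; near the floor the bump snaps into the pack's groove, the push drops, then the hard floor is met.
- bay3: Floor plate of the bay farthest from the housing; otherwise as bay1 and bay2.
- jar: Bystander: squat green glass jar with a black cap, 50 mm across, 42 mm high; origin under its centre.
- jar_tall: Bystander: amber glass jar with a white cap, 44 mm across, 60 mm high; origin under its centre.
- torch: Bystander: lying aluminium torch, 130 mm long, 32 mm high; origin on the bench under its middle.
- brush: Bystander: lying fingerprint brush, 160 mm long; origin under it.
- ink_pad: Bystander: flat black ink pad, 52 x 36 x 16 mm; origin under its centre.
- loupe: Bystander: black standing loupe, 36 mm across, 34 mm high; origin under its centre.
Things that resemble listed ones, but are neither listed nor needed, are in the scene too. Leave any blue look-alike of the pack_b alone. Leave any orange look-alike of the pack_a alone.

How it is judged:
At the end, for the whole second after the job is handed in: Each bay holds one pack, by weight: lightest in bay1, middle in bay2, heaviest in bay3 (told by its load on the floor plate: below 2.55 N, 2.55 to 4.3 N, above 4.3 N); each within 6 mm of its bay's centre, its underside within 3 mm of the bay's floor, upright within 0.1 rad, released and at rest (((horizontal distance between pack_a_mid and bay1 below 0.006 m and z of pack_a_mid in the frame of bay1 below 0.0505 m and angle between pack_a_mid's own z axis and vertical below 0.1 rad and contact force between pack_a and bay1 between 0.5 and 2.55 N) or (horizontal distance between pack_a_mid and bay2 below 0.006 m and z of pack_a_mid in the frame of bay2 below 0.0505 m and angle between pack_a_mid's own z axis and vertical below 0.1 rad and contact force between pack_a and bay2 between 2.55 and 4.3 N) or (horizontal distance between pack_a_mid and bay3 below 0.006 m and z of pack_a_mid in the frame of bay3 below 0.0505 m and angle between pack_a_mid's own z axis and vertical below 0.1 rad and contact force between pack_a and bay3 above 4.3 N)) and ((horizontal distance between pack_b_mid and bay1 below 0.006 m and z of pack_b_mid in the frame of bay1 below 0.0505 m and angle between pack_b_mid's own z axis and vertical below 0.1 rad and contact force between pack_b and bay1 between 0.5 and 2.55 N) or (horizontal distance between pack_b_mid and bay2 below 0.006 m and z of pack_b_mid in the frame of bay2 below 0.0505 m and angle between pack_b_mid's own z axis and vertical below 0.1 rad and contact force between pack_b and bay2 between 2.55 and 4.3 N) or (horizontal distance between pack_b_mid and bay3 below 0.006 m and z of pack_b_mid in the frame of bay3 below 0.0505 m and angle between pack_b_mid's own z axis and vertical below 0.1 rad and contact force between pack_b and bay3 above 4.3 N)) and ((horizontal distance between pack_c_mid and bay1 below 0.006 m and z of pack_c_mid in the frame of bay1 below 0.0505 m and angle between pack_c_mid's own z axis and vertical below 0.1 rad and contact force between pack_c and bay1 between 0.5 and 2.55 N) or (horizontal distance between pack_c_mid and bay2 below 0.006 m and z of pack_c_mid in the frame of bay2 below 0.0505 m and angle between pack_c_mid's own z axis and vertical below 0.1 rad and contact force between pack_c and bay2 between 2.55 and 4.3 N) or (horizontal distance between pack_c_mid and bay3 below 0.006 m and z of pack_c_mid in the frame of bay3 below 0.0505 m and angle between pack_c_mid's own z axis and vertical below 0.1 rad and contact force between pack_c and bay3 above 4.3 N)) and ((horizontal distance between pack_a_mid and bay1 below 0.006 m and z of pack_a_mid in the frame of bay1 below 0.0505 m and angle between pack_a_mid's own z axis and vertical below 0.1 rad and contact force between pack_a and bay1 between 0.5 and 2.55 N) or (horizontal distance between pack_b_mid and bay1 below 0.006 m and z of pack_b_mid in the frame of bay1 below 0.0505 m and angle between pack_b_mid's own z axis and vertical below 0.1 rad and contact force between pack_b and bay1 between 0.5 and 2.55 N) or (horizontal distance between pack_c_mid and bay1 below 0.006 m and z of pack_c_mid in the frame of bay1 below 0.0505 m and angle between pack_c_mid's own z axis and vertical below 0.1 rad and contact force between pack_c and bay1 between 0.5 and 2.55 N)) and ((horizontal distance between pack_a_mid and bay2 below 0.006 m and z of pack_a_mid in the frame of bay2 below 0.0505 m and angle between pack_a_mid's own z axis and vertical below 0.1 rad and contact force between pack_a and bay2 between 2.55 and 4.3 N) or (horizontal distance between pack_b_mid and bay2 below 0.006 m and z of pack_b_mid in the frame of bay2 below 0.0505 m and angle between pack_b_mid's own z axis and vertical below 0.1 rad and contact force between pack_b and bay2 between 2.55 and 4.3 N) or (horizontal distance between pack_c_mid and bay2 below 0.006 m and z of pack_c_mid in the frame of bay2 below 0.0505 m and angle between pack_c_mid's own z axis and vertical below 0.1 rad and contact force between pack_c and bay2 between 2.55 and 4.3 N)) and ((horizontal distance between pack_a_mid and bay3 below 0.006 m and z of pack_a_mid in the frame of bay3 below 0.0505 m and angle between pack_a_mid's own z axis and vertical below 0.1 rad and contact force between pack_a and bay3 above 4.3 N) or (horizontal distance between pack_b_mid and bay3 below 0.006 m and z of pack_b_mid in the frame of bay3 below 0.0505 m and angle between pack_b_mid's own z axis and vertical below 0.1 rad and contact force between pack_b and bay3 above 4.3 N) or (horizontal distance between pack_c_mid and bay3 below 0.006 m and z of pack_c_mid in the frame of bay3 below 0.0505 m and angle between pack_c_mid's own z axis and vertical below 0.1 rad and contact force between pack_c and bay3 above 4.3 N)) and linear speed of each of pack_a, pack_b, pack_c below 0.02 m/s); the robot touches nothing.
It fails at once if a pack is forced against the cradle with more than 45 N (contact force between any of pack_a, pack_b, pack_c and cradle above 45 N).
It fails at once if a pack is tipped by more than 0.7 rad (angle between any of pack_a_mid, pack_b_mid, pack_c_mid's own z axis and vertical above 0.7 rad).
It fails at once if a bystander is shifted by more than 30 mm (distance of any of jar, jar_tall, torch, brush, ink_pad, loupe from where it was at the start of the episode above 0.03 m).
It also fails if it takes over 72 s, if anything falls off the work surface, if the arm or the gripper's body presses on something with over 40 N, if the wrist force passes 120 N, or if a joint passes its speed limit or range.

## Robot

A 6-joint arm with a two-finger parallel gripper is mounted at the origin on the work surface. World frame = base frame: x ahead of the robot, y to its left, z up, the work surface at z = 0. Lengths are in m, angles in rad, forces in N, time in s.
With the tool pointing down it reaches from about 0.35 to 0.975 m from the base axis. Payload 4.9 kg.
Tool frame: the origin (TCP) lies between the finger pads; the fingertips stand 22 mm ahead of it and the grasp point (between the pads) lies 3 mm ahead of it; z points along the fingers, y is the line along which they close (so a half turn about z gives the same grasp; the last joint's range is limited). The gripper opens to 85 mm and grips with 20 to 120 N. Pads are 22 mm wide; open, the fingers measure 114 mm over their backs; the gripper's body (76 mm by 85 mm) begins 54 mm behind the grasp point. The pads swing forward as they close: fully open they stand 13 mm farther back than shut.
Start: joints at [-1.458, 0.053, 1.613, -0, 1.476, -0.119], TCP at [0.144, -0.608, 0.253] pointing down, gripper open.
Joint ranges: [-3.01, 3.01], [-1.01, 2.22], [0.06, 2.58], [-1.02, 4.17], [0.09, 2.62], [-3.14, 3.14]. Speed limits (rad/s): [2.57, 2.57, 3.14, 3.14, 3.14, 3.14].

## Interface

Orientations are given as a unit quaternion [w, x, y, z].
In Python, from plant import state, grab_frame, get_calibration, job_done, recognise, regions_of gives the robot as it stands.
- The arm moves only by the tool apply_moves, never from a script. Its argument "targets" is a list of rows, each an object with "translation": the shift along the tool's x, y, z normalised to -1 to 1, where 1 is 100 mm, a list of three; "twist": the turn about the tool's z normalised to -1 to 1, where 1 is 0.1 rad; "hand": the opening, from 0 (shut) to 1 (fully open). A call has 1 to 8 rows; each row shifts and turns the commanded pose from where the row before left it, along the tool's axes as they then stand; what a row does not reach is not made up. A row lasts 1/10 s, in which the tool goes at most 50 mm and 8.59 degrees, less where a joint would pass 70% of its speed; a pose out of reach is approached as far as the arm can. A call with a number of a shift or a turn outside -1 to 1 is refused whole. A call with a gripper value outside its range is refused whole. The fingers move at their own pace and stop on an object; the grip force is fixed at half the most. Time passes only in rows, so rows that do not move let the fingers close. It gives the time, the measured TCP pose, the force, the opening and the grip force at its end, in the units of the state.
- state(): the state, without advancing time (a new reading comes with each control period).
- grab_frame(name): name is "scene" or "side" or "wrist"; returns the picture (384x512x3 uint8, red, green, blue); there is no depth.
- get_calibration(name): a dict with "camera_matrix" (3x3 intrinsics, pixels), "pose" (4x4, takes a point from camera to world coordinates). Camera axes: x right, y up, looking along -z (the intrinsics and any distortion apply to the point x, -y, -z); pixel columns grow to the right and rows downward; lengths in m; the calibration is good to about 2 mm. A picture is of the moment at which its call begins: read the wrist's pose just before it. get_calibration takes no time and is no camera call; for the wrist camera it gives the pose at the moment of the call.
- job_done(): hands the job in; it is judged then, once.
Trained networks look in the newest picture that a camera, given by its name, has taken for a name from the list of things; names that differ only in an ending like _2 or _b are one class to them, and where a whole thing is asked for, a point or a joint stands for the part that bears it (a point fixed in the world has none). Each returns a list of dicts, best first, with "score" (0 to 1); they miss things now and then, are a little off and sometimes report something else, mostly with a low value. They report only what shows in the picture. A call takes as long as a camera call. They do not tell look-alikes from the thing itself.
- recognise(camera, query): "point" ([x, y, z] in m, in world coordinates, good to about 4 mm: the middle of the surface that is visible of it).
- regions_of(camera, query): "pixels" (384x512 bool, what is visible of it).
The state is a dict: "time": time; "joint_pos": joint angles; "joint_vel": joint speeds; "joint_efforts": joint torques, N m; "tool_pos": TCP position; "tool_rot": TCP orientation; "contact_force": force on the tool from outside, world axes, zero at the start; "ft_torque": the same for the moment, N m; "gripper_width": opening from 0.0 (shut) to 1.0 (fully open); "grasp_force": force on a finger pad.
Only numpy, scipy, OpenCV 4.12 (cv2) and the standard library are available. Lean on these libraries where they do the work, as an engineer would, in place of code of your own. Each camera call takes 0.05 s, during which the arm holds its last target. There are 200 camera calls.

## Working session

There is one attempt and no reset: what is moved stays moved. The work goes in short steps, Python scripts to look and compute and a tool call to move; the robot and the scene stay as the last step left them, time stands still between calls to the robot, and variables do not carry over. Pictures are saved under pics/ and viewed, at most 10 in all, crops included, and the job is handed in when it is done.

Besides the shell and the picture viewer there is one more tool, called after "Request:" in YAML: its name, and indented under it one key for each argument. apply_moves: Moves the arm, as the interface text tells. Its arguments: {"type":"object","properties":{"targets":{"type":"array"}},"required":["targets"]}

```bash
mkdir -p pics; ls
python3 - <<'E'
from plant import *
import cv2,numpy as np
print(state())
for c in ["scene","side"]:
    f=grab_frame(c); cv2.imwrite(f"pics/{c}0.png",f[:,:,::-1])
    for q in ["pack_a","cradle","bay1","bay2","bay3","jar","jar_tall","torch","brush","ink_pad","loupe"]:
        try: print(c,q,[(np.round(d["point"],3).tolist(),round(d["score"],2)) for d in recognise(c,q)])
        except Exception as e: print(q,e)
E
```

```text
pics
{'time': 0.0, 'joint_pos': array([-1.45803159e+00,  5.33637590e-02,  1.61432055e+00, -1.83628589e-06,
        1.47598785e+00, -1.18971146e-01]), 'joint_vel': array([ 0.00042235,  0.00058334, -0.00077451, -0.00244596, -0.00014572,
       -0.00059668]), 'joint_efforts': array([-3.02397702e-04, -3.93683589e+01, -3.70174277e+01, -1.34553461e-04,
        7.19213524e-03,  1.00523238e-05]), 'tool_pos': array([ 0.1434932 , -0.60770289,  0.25204283]), 'tool_rot': array([-1.03974746e-03,  9.93294270e-01,  1.15608877e-01,  2.31262692e-06]), 'contact_force': array([-0.48110408, -0.29423343, -0.39718025]), 'ft_torque': array([-0.05273808,  0.00118328,  0.03181176]), 'grasp_force': 0.0, 'gripper_width': 1.0017450296773025}
scene pack_a [([0.448, -0.062, 0.064], 0.95), ([0.511, -0.39, 0.07], 0.91), ([0.483, -0.292, 0.067], 0.87), ([0.365, -0.065, 0.066], 0.71), ([0.636, -0.145, 0.073], 0.57), ([0.776, 0.012, 0.048], 0.33)]
scene cradle [([0.542, 0.178, 0.046], 0.84), ([0.447, -0.061, 0.063], 0.3)]
scene bay1 []
scene bay2 []
scene bay3 []
scene jar [([0.566, -0.031, 0.032], 0.54)]
scene jar_tall [([0.775, 0.013, 0.048], 0.91)]
scene torch [([0.645, -0.312, 0.028], 0.85)]
scene brush [([0.736, -0.139, 0.017], 0.92), ([0.446, -0.062, 0.065], 0.19)]
scene ink_pad [([0.453, -0.176, 0.013], 0.83)]
scene loupe [([0.544, -0.182, 0.03], 0.52)]
side pack_a [([0.488, -0.393, 0.077], 0.88), ([0.464, -0.294, 0.068], 0.8), ([0.355, -0.076, 0.064], 0.66), ([0.434, -0.063, 0.068], 0.65), ([0.619, -0.147, 0.06], 0.57)]
side cradle [([0.515, 0.176, 0.048], 0.96)]
side bay1 []
side bay2 []
side bay3 []
side jar [([0.55, -0.034, 0.036], 0.84), ([0.629, -0.321, 0.028], 0.18)]
side jar_tall [([0.76, 0.01, 0.038], 0.63), ([0.536, -0.193, 0.027], 0.47)]
side torch [([0.629, -0.323, 0.023], 0.66)]
side brush [([0.734, -0.139, 0.023], 0.84)]
side ink_pad [([0.448, -0.186, 0.013], 0.89)]
side loupe [([0.536, -0.189, 0.026], 0.81)]
```

View pics/scene0.png

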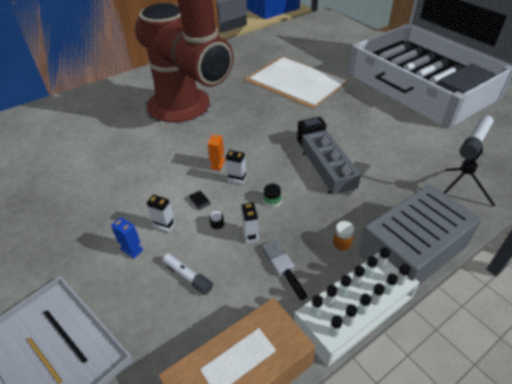

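View pics/side0.png

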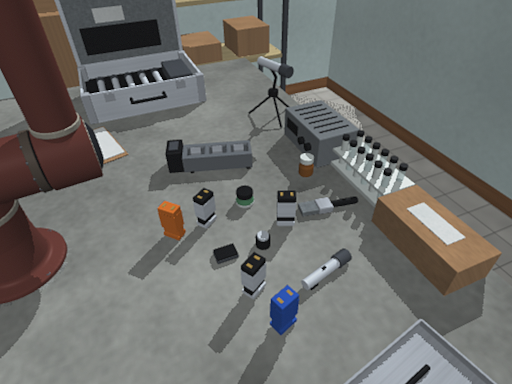

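Run:
```python
from plant import *
import numpy as np
np.set_printoptions(precision=4,suppress=True)
for c in ["scene","side","wrist"]: print(c,get_calibration(c))
```

```text
scene {'camera_matrix': array([[405.1832,   0.    , 264.7296],
       [  0.    , 405.1832, 191.8772],
       [  0.    ,   0.    ,   1.    ]]), 'pose': array([[ 0.5962, -0.5616,  0.5737,  1.139 ],
       [ 0.8028,  0.4247, -0.4186, -0.4694],
       [-0.0086,  0.7101,  0.7041,  0.7612],
       [ 0.    ,  0.    ,  0.    ,  1.    ]])}
side {'camera_matrix': array([[351.4718,   0.    , 255.0516],
       [  0.    , 351.4718, 192.9031],
       [  0.    ,   0.    ,   1.    ]]), 'pose': array([[ 0.9188,  0.2686, -0.2893,  0.3136],
       [-0.3944,  0.5935, -0.7016, -0.6886],
       [-0.0167,  0.7587,  0.6513,  0.638 ],
       [ 0.    ,  0.    ,  0.    ,  1.    ]])}
wrist {'camera_matrix': array([[276.3345,   0.    , 255.1101],
       [  0.    , 276.3345, 190.8919],
       [  0.    ,   0.    ,   1.    ]]), 'pose': array([[ 0.2306,  0.9302,  0.2857,  0.2175],
       [-0.973 ,  0.2206,  0.0673, -0.5902],
       [-0.0004, -0.2935,  0.956 ,  0.3741],
       [ 0.    ,  0.    ,  0.    ,  1.    ]])}
```

Candidates in the scene picture are black-topped aluminium packs at (236,165), (160,211) and (250,222). The blue look-alike is at (126,237) and the orange one at (216,152). I choose the three aluminium ones. The cradle is at (328,155), with its housing at (311,128). Next I'll take a wrist overview.

Request:
apply_moves:
  targets:
    - {"translation":[0.37,-0.3,-0.12],"twist":0,"hand":1}
    - {"translation":[0.37,-0.3,-0.12],"twist":0,"hand":1}
    - {"translation":[0.37,-0.3,-0.12],"twist":0,"hand":1}
    - {"translation":[0.37,-0.3,-0.12],"twist":0,"hand":1}
    - {"translation":[0.37,-0.3,-0.12],"twist":0,"hand":1}
    - {"translation":[0.37,-0.3,-0.12],"twist":0,"hand":1}
    - {"translation":[0.37,-0.3,-0.12],"twist":0,"hand":1}
    - {"translation":[0.37,-0.3,-0.12],"twist":0,"hand":1}

```text
time: 2.0
tool_pos: [0.3773, -0.305, 0.3501]
tool_rot: [0.0, 0.993, 0.115, 0.0]
contact_force: [1.4, 0.2, 0.1]
gripper_width: 0.998
grasp_force: 0.0
```

Request:
apply_moves:
  targets:
    - {"translation":[0.37,-0.3,-0.12],"twist":0,"hand":1}
    - {"translation":[0.37,-0.3,-0.12],"twist":0,"hand":1}
    - {"translation":[0.37,-0.3,-0.12],"twist":0,"hand":1}
    - {"translation":[0.37,-0.3,-0.12],"twist":0,"hand":1}
    - {"translation":[0,0,0],"twist":0,"hand":1}
    - {"translation":[0,0,0],"twist":0,"hand":1}

```text
time: 2.6
tool_pos: [0.4934, -0.155, 0.3976]
tool_rot: [0.0, 0.993, 0.117, 0.0]
contact_force: [-0.2, 0.0, 0.2]
gripper_width: 1.0
grasp_force: 0.0
```

```bash
cat > h.py <<'E'
from plant import *
import cv2,numpy as np
from scipy.optimize import minimize
np.set_printoptions(precision=4,suppress=True)
def proj(cal,P):
    K,T=cal; p=(np.asarray(P)-T[:3,3])@T[:3,:3]; p=p*[1,-1,-1]
    q=p@K.T; return q[:,:2]/q[:,2:]
def box(x0,x1,y0,y1,z0,z1): return np.array([[x,y,z] for x in(x0,x1) for y in(y0,y1) for z in(z0,z1)],float)
# tapered foot approximated
PACK=[np.vstack([box(-.022,.022,-.015,.015,.006,.095),box(-.019,.019,-.012,.012,0,.0)])]
CRADLE=[box(-.103,.103,-.038,.038,0,.05)]
S=8 # subpixel factor bits 3
def sil(parts,p,cal,up=2):
    m=np.zeros((384*up,512*up),np.uint8); c,s=np.cos(p[2]),np.sin(p[2])
    for B in parts:
        W=np.c_[B[:,0]*c-B[:,1]*s+p[0],B[:,0]*s+B[:,1]*c+p[1],B[:,2]]
        h=cv2.convexHull(proj(cal,W).astype(np.float32))
        cv2.fillPoly(m,[np.round((h*up+up/2-.5)*16).astype(np.int32)],1,cv2.LINE_8,4)
    return m>0
def calof(c): d=get_calibration(c); return np.array(d["camera_matrix"]),np.array(d["pose"])
def fit(parts,views,p0,steps=(.015,.015,.3)):
    ups=[np.kron(m,np.ones((2,2),bool)) for m,_ in views]
    def cost(p):
        t=0
        for m,(_,cal) in zip(ups,views):
            a=sil(parts,p,cal); t+=1-(a&m).sum()/max(1,(a|m).sum())
        return t/len(views)
    best=None
    for y in (np.arange(0,np.pi,np.pi/6) if len(p0)==2 else [p0[2]]):
        q=np.array([p0[0],p0[1],y]); s=np.vstack([q]+[q+np.eye(3)[i]*steps[i] for i in range(3)])
        r=minimize(cost,q,method="Nelder-Mead",options=dict(initial_simplex=s,xatol=1e-4,fatol=1e-5,maxiter=200))
        if best is None or r.fun<best.fun: best=r
    return best.x,best.fun
E
python3 - <<'E'
from h import *
print(state()["tool_pos"],state()["tool_rot"])
V={}
cw=calof("wrist"); f=grab_frame("wrist"); cv2.imwrite("pics/wrist0.png",f[:,:,::-1])
for c in ["scene","side","wrist"]:
    cal=cw if c=="wrist" else calof(c)
    if c!="wrist": grab_frame(c)
    for q in ["pack_a","cradle","bay1"]:
        for i,d in enumerate(regions_of(c,q)):
            ys,xs=np.nonzero(d["pixels"]); print(c,q,round(d["score"],2),xs.mean().round(),ys.mean().round(),len(xs),xs.min(),xs.max(),ys.min(),ys.max())
            V[f"{c}|{q}|{i}"]=d["pixels"]
    V[f"{c}|K"],V[f"{c}|T"]=cal
np.savez("v0.npz",**V)
E
```

```text
[ 0.4934 -0.155   0.3976] [0.0003 0.9931 0.1169 0.0001]
scene pack_a 0.93 127.0 237.0 809 111 142 217 257
scene pack_a 0.78 250.0 222.0 579 241 258 202 242
scene pack_a 0.67 216.0 151.0 495 207 224 134 170
scene pack_a 0.61 235.0 166.0 619 226 245 149 183
scene pack_a 0.59 161.0 213.0 664 148 173 195 231
scene cradle 0.95 326.0 156.0 2734 296 360 116 194
scene bay1 0.62 160.0 212.0 760 146 174 194 231
side pack_a 0.9 253.0 274.0 870 241 265 252 296
side pack_a 0.87 205.0 207.0 678 194 216 188 227
side pack_a 0.81 284.0 309.0 1068 270 299 285 334
side pack_a 0.8 286.0 208.0 678 277 296 190 226
side pack_a 0.71 306.0 164.0 319 299 313 153 176
side pack_a 0.65 172.0 220.0 731 160 184 201 239
side cradle 0.71 286.0 207.0 709 276 297 190 225
side cradle 0.69 208.0 155.0 2476 166 252 139 172
wrist pack_a 0.84 327.0 183.0 860 310 343 164 203
wrist pack_a 0.71 190.0 170.0 961 171 207 151 190
wrist pack_a 0.64 263.0 67.0 810 246 279 47 88
wrist pack_a 0.62 382.0 184.0 1189 363 401 165 203
wrist pack_a 0.59 187.0 216.0 945 167 205 196 236
wrist pack_a 0.38 62.0 68.0 243 54 69 56 80
wrist cradle 0.8 56.0 80.0 11195 0 117 0 160
wrist cradle 0.73 62.0 67.0 228 55 69 55 80
wrist bay1 0.86 75.0 29.0 288 67 83 14 43
wrist bay1 0.66 62.0 67.0 242 54 69 54 79
wrist bay1 0.59 49.0 104.0 212 42 55 93 114
wrist bay1 0.48 262.0 68.0 802 246 279 48 88
wrist bay1 0.47 190.0 170.0 951 171 207 150 190
```

View pics/wrist0.png

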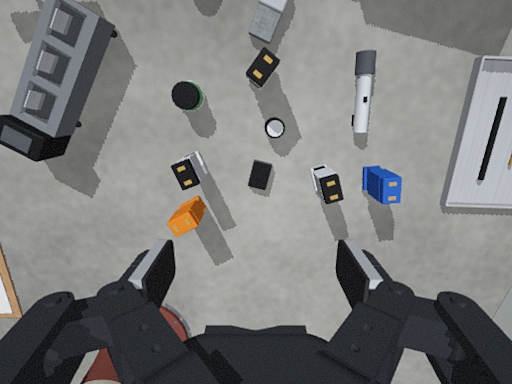

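```bash
cat > f0.py <<'E'
from h import *
V=np.load("v0.npz"); cal={c:(V[c+"|K"],V[c+"|T"]) for c in ["scene","side","wrist"]}
def near(c,q,x,y):
    b=None
    for k in V:
        if k.startswith(f"{c}|{q}|"):
            ys,xs=np.nonzero(V[k]); d=np.hypot(xs.mean()-x,ys.mean()-y)
            if b is None or d<b[0]: b=(d,V[k])
    assert b[0]<8,(c,q,b[0]); return b[1]
R={"P1":((235,166),(205,207),(190,170),(.44,-.062)),"P2":((161,213),(253,274),(327,183),(.475,-.293)),"P3":((250,222),(286,208),(263,67),(.627,-.146))}
for n,(a,b,w,p0) in R.items():
    vs=[(near("scene","pack_a",*a),cal["scene"]),(near("side","pack_a",*b),cal["side"]),(near("wrist","pack_a",*w),cal["wrist"])]
    print(n,"all",*fit(PACK,vs,p0),"sc+si",*fit(PACK,vs[:2],p0),"w",*fit(PACK,vs[2:],p0))
CR=[box(-.103,.103,-.038,.038,0,.05),box(-.149,-.103,-.038,.038,0,.072)]
vs=[(near("scene","cradle",326,156),cal["scene"]),(near("side","cradle",208,155),cal["side"])]
for y in (0,.3,.6): print("cr",*fit(CR,vs,(.53,.178,y)))
p=fit(CR,vs,(.53,.178,.0))[0]
for b in (-.066,0,.066):
    W=np.array([[p[0]+b*np.cos(p[2]),p[1]+b*np.sin(p[2]),.008]]); print("bay in wrist",proj(cal["wrist"],W))
E
python3 f0.py
```

```text
P1 all [ 0.4406 -0.0534  0.6214] 0.09254395855645281 sc+si [ 0.4418 -0.0549  0.8352] 0.10514507193701084 w [ 0.4412 -0.0533  3.7307] 0.03922567498726437
P2 all [ 0.4726 -0.2861  0.6536] 0.11522222525032888 sc+si [ 0.4712 -0.2878  0.2305] 0.13119324767788254 w [ 0.4725 -0.2857  0.6514] 0.06995884773662553
P3 all [ 0.6221 -0.1359  2.7165] 0.07883995465162656 sc+si [ 0.6223 -0.1365  2.7018] 0.07900355871886122 w [ 0.6219 -0.1353  2.7395] 0.04720902612826605
cr [ 0.5503  0.184  -0.3028] 0.04397203172142444
cr [ 0.5511  0.185  -0.3005] 0.04874669690228711
cr [ 0.5506  0.1841 -0.3002] 0.04383250361643437
bay in wrist [[ 56.8267 105.1499]]
bay in wrist [[69.6747 70.3177]]
bay in wrist [[83.4633 32.9357]]
```

Wrist view: aluminium packs at (187,171), (263,67) and (327,184), orange at (187,216), blue at (382,184). The cradle is upper left, with its housing at (30,135). I'll hover over P1 (0.441,-0.053, yaw 0.59).

```bash
cat >> h.py <<'E'
def plan(x,y,z,ang=None):
    s=state(); w,a,b,_=s["tool_rot"]; cur=2*np.arctan2(b,a); p=s["tool_pos"]
    if ang is None: ang=cur
    d=(ang-cur+np.pi/2)%np.pi-np.pi/2; f=cur+d; e=np.array([x,y,z])-p
    t=np.array([e[0]*np.cos(f)+e[1]*np.sin(f), e[0]*np.sin(f)-e[1]*np.cos(f), -e[2]])
    print("t",round(float(s["time"]),2),"pos",p,"ang",round(cur,4),"| twist(units of .1)",round(-d*10,3),"then tool shift(units of 100mm)",t*10, "|n|",np.linalg.norm(t)*10)
E
python3 -c "
from h import *
plan(.441,-.0535,.25,.60)"
```

```text
t 3.2 pos [ 0.4929 -0.1562  0.3973] ang 0.2312 | twist(units of .1) -3.688 then tool shift(units of 100mm) [ 0.1517 -1.1403  1.4728] |n| 1.8687664733177103
```

Request:
apply_moves:
  targets:
    - {"translation":[0,0,0],"twist":-0.92,"hand":0.75}
    - {"translation":[0,0,0],"twist":-0.92,"hand":0.75}
    - {"translation":[0,0,0],"twist":-0.92,"hand":0.75}
    - {"translation":[0,0,0],"twist":-0.92,"hand":0.75}
    - {"translation":[0.04,-0.285,0.37],"twist":0,"hand":0.75}
    - {"translation":[0.04,-0.285,0.37],"twist":0,"hand":0.75}
    - {"translation":[0.04,-0.285,0.37],"twist":0,"hand":0.75}
    - {"translation":[0.04,-0.285,0.37],"twist":0,"hand":0.75}

```text
time: 4.0
tool_pos: [0.4412, -0.0519, 0.248]
tool_rot: [0.0, 0.955, 0.295, 0.0]
contact_force: [0.6, 0.8, 0.1]
gripper_width: 0.745
grasp_force: 0.0
```

Request:
apply_moves:
  targets:
    - {"translation":[0,0,0],"twist":0,"hand":0.75}
    - {"translation":[0,0,0],"twist":0,"hand":0.75}
    - {"translation":[0,0,0],"twist":0,"hand":0.75}

```text
time: 4.3
tool_pos: [0.4434, -0.0536, 0.2521]
tool_rot: [0.001, 0.955, 0.295, 0.002]
contact_force: [-0.0, 0.0, 0.1]
gripper_width: 0.751
grasp_force: 0.0
```

```bash
cat > look.py <<'E'
# refit pack nearest a guess from the wrist picture; args x y yaw [picname]
from h import *
import sys
g=[float(a) for a in sys.argv[1:4]]
cal=calof("wrist"); f=grab_frame("wrist")
c,s=np.cos(g[2]),np.sin(g[2]); q=proj(cal,[[g[0],g[1],.0475]])[0]
for d in regions_of("wrist","pack_a"):
    ys,xs=np.nonzero(d["pixels"])
    if np.hypot(xs.mean()-q[0],ys.mean()-q[1])<40:
        p,e=fit(PACK,[(d["pixels"],cal)],g,(.005,.005,.1)); print("fit",p,e,"px",q,d["score"])
        m=sil(PACK,p,cal,1).astype(np.uint8)
        cs,_=cv2.findContours(m,0,1); f=f.copy(); cv2.drawContours(f,cs,-1,(255,0,0),1)
        plan(p[0],p[1],.075,p[2]); break
if len(sys.argv)>4: cv2.imwrite(f"pics/{sys.argv[4]}.png",f[:,:,::-1])
st=state(); print("F",st["contact_force"],"w",st["gripper_width"])
E
python3 look.py .441 -.0535 .59 p1
```

```text
fit [ 0.4411 -0.0528  0.6159] 0.044642857142857095 px [253.3531 174.1547] 0.9
t 4.4 pos [ 0.4436 -0.0539  0.2524] ang 0.5988 | twist(units of .1) -0.171 then tool shift(units of 100mm) [-0.0146 -0.0242  1.7742] |n| 1.7743797248289026
F [ 0.3028 -0.4683  0.0132] w 0.7512558192812812
```

View pics/p1.png

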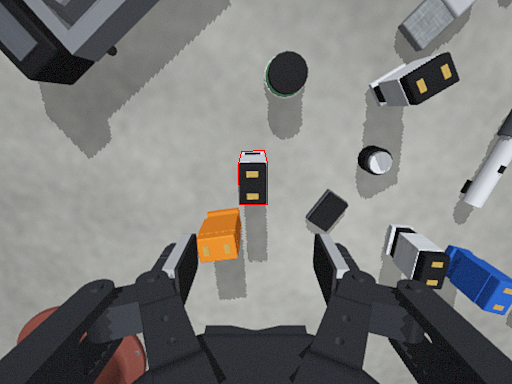

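The crop shows P1 outlined at (253,180): aluminium with a black top. The orange one at (220,235) is clear of the fingers. Descend and grip.

Request:
apply_moves:
  targets:
    - {"translation":[-0.015,-0.024,0],"twist":-0.17,"hand":0.75}
    - {"translation":[0,0,0.45],"twist":0,"hand":0.75}
    - {"translation":[0,0,0.45],"twist":0,"hand":0.75}
    - {"translation":[0,0,0.44],"twist":0,"hand":0.75}
    - {"translation":[0,0,0.3],"twist":0,"hand":0.75}
    - {"translation":[0,0,0.13],"twist":0,"hand":0.75}
    - {"translation":[0,0,0],"twist":0,"hand":0.75}
    - {"translation":[0,0,0],"twist":0,"hand":0.75}

```text
time: 5.2
tool_pos: [0.4408, -0.0522, 0.0742]
tool_rot: [0.001, 0.953, 0.303, 0.001]
contact_force: [0.5, -0.5, 0.8]
gripper_width: 0.752
grasp_force: 0.0
```

Request:
apply_moves:
  targets:
    - {"translation":[0,0,0],"twist":0,"hand":0.2}
    - {"translation":[0,0,0],"twist":0,"hand":0.2}
    - {"translation":[0,0,0],"twist":0,"hand":0.2}
    - {"translation":[0,0,0],"twist":0,"hand":0.2}
    - {"translation":[0,0,0],"twist":0,"hand":0.2}
    - {"translation":[0,0,0],"twist":0,"hand":0.2}

```text
time: 5.8
tool_pos: [0.4408, -0.0521, 0.0742]
tool_rot: [0.001, 0.953, 0.304, 0.001]
contact_force: [0.3, -0.7, 6.7]
gripper_width: 0.344
grasp_force: 60.4
```

Request:
apply_moves:
  targets:
    - {"translation":[0,0,-0.15],"twist":0,"hand":0.2}
    - {"translation":[0,0,-0.35],"twist":0,"hand":0.2}
    - {"translation":[0,0,-0.4],"twist":0,"hand":0.2}
    - {"translation":[0,0,-0.2],"twist":0,"hand":0.2}
    - {"translation":[0,0,0],"twist":0,"hand":0.2}
    - {"translation":[0,0,0],"twist":0,"hand":0.2}
    - {"translation":[0,0,0],"twist":0,"hand":0.2}
    - {"translation":[0,0,0],"twist":0,"hand":0.2}

```text
time: 6.6
tool_pos: [0.438, -0.0513, 0.1798]
tool_rot: [-0.001, 0.953, 0.304, -0.002]
contact_force: [0.7, -0.0, -4.2]
gripper_width: 0.348
grasp_force: 60.2
```

Request:
apply_moves:
  targets:
    - {"translation":[0,0,0],"twist":0,"hand":0.2}

```text
time: 6.7
tool_pos: [0.4385, -0.0514, 0.1806]
tool_rot: [-0.001, 0.953, 0.304, -0.001]
contact_force: [-0.1, 0.3, -3.8]
gripper_width: 0.345
grasp_force: 60.2
```

Request:
apply_moves:
  targets:
    - {"translation":[0,0,0],"twist":0,"hand":0.2}

```text
time: 6.8
tool_pos: [0.4389, -0.0515, 0.1814]
tool_rot: [-0.0, 0.953, 0.304, -0.001]
contact_force: [-1.3, -0.2, -3.5]
gripper_width: 0.342
grasp_force: 60.2
```

```bash
python3 -c "
from h import *
plan(.5503-.06,.184-.05,.33,-.30)"
```

```text
t 6.8 pos [ 0.4389 -0.0515  0.1814] ang 0.6168 | twist(units of .1) 9.168 then tool shift(units of 100mm) [-0.0571 -1.9243 -1.4857] |n| 2.431742556419558
```

First reading is about 3.5–4 N, which suggests the middle pack. I'll move to look at the cradle.

Request:
apply_moves:
  targets:
    - {"translation":[0,0,-0.3],"twist":0.92,"hand":0.2}
    - {"translation":[0,0,-0.3],"twist":0.92,"hand":0.2}
    - {"translation":[0,0,-0.3],"twist":0.92,"hand":0.2}
    - {"translation":[0,0,-0.3],"twist":0.92,"hand":0.2}
    - {"translation":[0,0,-0.28],"twist":0.92,"hand":0.2}
    - {"translation":[0,0,0],"twist":0.92,"hand":0.2}
    - {"translation":[0,0,0],"twist":0.92,"hand":0.2}
    - {"translation":[0,0,0],"twist":0.92,"hand":0.2}

```text
time: 7.6
tool_pos: [0.4393, -0.0517, 0.3304]
tool_rot: [0.0, 0.998, -0.061, 0.0]
contact_force: [-0.6, -0.1, -3.1]
gripper_width: 0.344
grasp_force: 60.3
```

Request:
apply_moves:
  targets:
    - {"translation":[0,0,0],"twist":0.92,"hand":0.2}
    - {"translation":[0,0,0],"twist":0.92,"hand":0.2}
    - {"translation":[0,-0.4,0],"twist":0,"hand":0.2}
    - {"translation":[0,-0.4,0],"twist":0,"hand":0.2}
    - {"translation":[0,-0.4,0],"twist":0,"hand":0.2}
    - {"translation":[0,-0.4,0],"twist":0,"hand":0.2}
    - {"translation":[-0.06,-0.32,0],"twist":0,"hand":0.2}
    - {"translation":[0,0,0],"twist":0,"hand":0.2}

```text
time: 8.4
tool_pos: [0.4908, 0.1366, 0.3296]
tool_rot: [-0.001, 0.989, -0.149, -0.001]
contact_force: [-0.9, -0.3, -2.9]
gripper_width: 0.344
grasp_force: 62.5
```

Request:
apply_moves:
  targets:
    - {"translation":[0,0,0],"twist":0,"hand":0.2}
    - {"translation":[0,0,0],"twist":0,"hand":0.2}
    - {"translation":[0,0,0],"twist":0,"hand":0.2}
    - {"translation":[0,0,0],"twist":0,"hand":0.2}
    - {"translation":[0,0,0],"twist":0,"hand":0.2}

```text
time: 8.9
tool_pos: [0.4909, 0.1328, 0.3304]
tool_rot: [-0.0, 0.988, -0.152, 0.0]
contact_force: [-1.4, 1.3, -3.4]
gripper_width: 0.34
grasp_force: 62.5
```

```bash
cat > cr.py <<'E'
from h import *
import sys
V=np.load("v0.npz")
cal=calof("wrist"); f=grab_frame("wrist"); st=state(); print(st["tool_pos"],st["contact_force"])
ds=regions_of("wrist","cradle"); bs=regions_of("wrist","bay2")
CR=[box(-.103,.103,-.038,.038,0,.05),box(-.149,-.103,-.038,.038,0,.072)]
d=max(ds,key=lambda d:d["pixels"].sum()); print("score",d["score"],d["pixels"].sum())
p,e=fit(CR,[(d["pixels"],cal)],(.5503,.184,-.30),(.005,.005,.05)); print("fit",p,e)
f=f.copy(); c,s=np.cos(p[2]),np.sin(p[2])
def line(P,col):
    P=np.array(P,float); W=np.c_[P[:,0]*c-P[:,1]*s+p[0],P[:,0]*s+P[:,1]*c+p[1],P[:,2]]
    cv2.polylines(f,[np.round(proj(cal,W)*8).astype(np.int32)],True,col,1,cv2.LINE_AA,3)
line([(-.103,-.038,.05),(.103,-.038,.05),(.103,.038,.05),(-.103,.038,.05)],(255,0,0))
line([(-.149,-.038,.072),(-.103,-.038,.072),(-.103,.038,.072),(-.149,.038,.072)],(255,255,0))
for b in (-.066,0,.066):
    line([(b-.0295,-.0225,.05),(b+.0295,-.0225,.05),(b+.0295,.02,.05),(b-.0295,.02,.05)],(0,255,0))
    line([(b-.0245,-.0175,.008),(b+.0245,-.0175,.008),(b+.0245,.0175,.008),(b-.0245,.0175,.008)],(0,255,255))
cv2.imwrite(f"pics/{sys.argv[1]}.png",cv2.resize(f,None,fx=1.5,fy=1.5)[:,:,::-1])
for b in bs:
    ys,xs=np.nonzero(b["pixels"]); print("bay",round(b["score"],2),xs.mean(),ys.mean(),len(xs))
E
python3 cr.py cr1
```

```text
[0.4909 0.1329 0.3304] [ 0.5771 -0.0362 -3.568 ]
score 0.65 9421
fit [ 0.5512  0.184  -0.3027] 0.0843435330921889
bay 0.84 214.55869565217392 170.94347826086957 460
bay 0.81 212.1832191780822 127.90753424657534 584
bay 0.68 209.7913043478261 83.0 690
```

View pics/cr1.png

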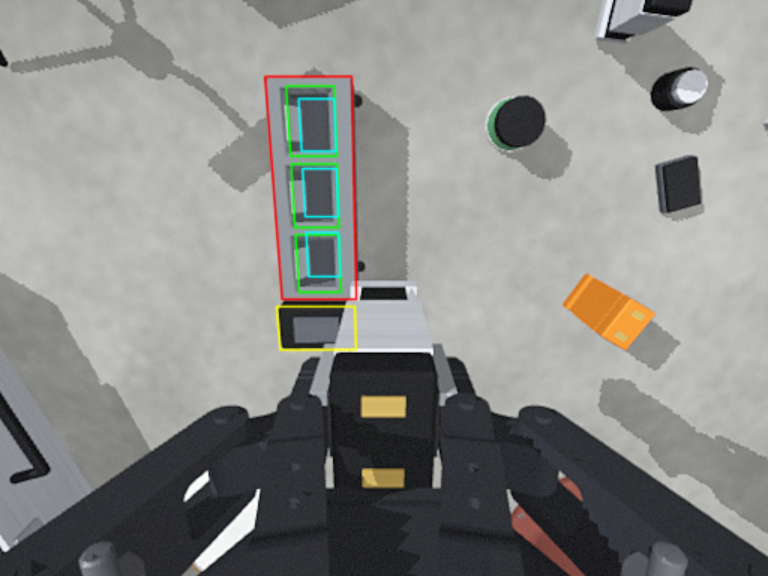

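The cradle fit matches the block, housing (yellow) and bays (cyan floors near (320,125), (320,192), (322,255) in the scaled picture). P1 reads about 3.4 N, so it is the middle pack and goes in bay2.

```bash
cat > bay.py <<'E'
from h import *
import sys
C=(.5512,.184,-.3027); b=float(sys.argv[1]); z=float(sys.argv[2]); yo=-.0015
c,s=np.cos(C[2]),np.sin(C[2])
plan(C[0]+b*c-yo*s,C[1]+b*s+yo*c,z,C[2])
E
python3 bay.py 0 .16
```

```text
t 9.05 pos [0.4909 0.1331 0.3304] ang -0.3037 | twist(units of .1) -0.01 then tool shift(units of 100mm) [ 0.4241 -0.6506  1.7036] |n| 1.8723007755251695
```

Request:
apply_moves:
  targets:
    - {"translation":[0.21,-0.325,0.1],"twist":0,"hand":0.2}
    - {"translation":[0.21,-0.325,0.2],"twist":0,"hand":0.2}
    - {"translation":[0,0,0.4],"twist":0,"hand":0.2}
    - {"translation":[0,0,0.4],"twist":0,"hand":0.2}
    - {"translation":[0,0,0.4],"twist":0,"hand":0.2}
    - {"translation":[0,0,0.2],"twist":0,"hand":0.2}
    - {"translation":[0,0,0],"twist":0,"hand":0.2}
    - {"translation":[0,0,0],"twist":0,"hand":0.2}

```text
time: 9.85
tool_pos: [0.5507, 0.1829, 0.1609]
tool_rot: [-0.0, 0.989, -0.151, 0.0]
contact_force: [-0.3, 0.1, -2.7]
gripper_width: 0.338
grasp_force: 62.6
```

Request:
apply_moves:
  targets:
    - {"translation":[0,0,0],"twist":0,"hand":0.2}
    - {"translation":[0,0,0],"twist":0,"hand":0.2}
    - {"translation":[0,0,0],"twist":0,"hand":0.2}

```text
time: 10.15
tool_pos: [0.5513, 0.1831, 0.1622]
tool_rot: [-0.001, 0.989, -0.151, 0.001]
contact_force: [-0.3, 1.0, -2.9]
gripper_width: 0.342
grasp_force: 62.6
```

```bash
python3 bay.py 0 .122; python3 -c "
from h import *
print(state()['contact_force'])
f=grab_frame('side'); cv2.imwrite('pics/s1.png',cv2.resize(f[100:220,130:290],None,fx=4,fy=4)[:,:,::-1])"
```

```text
t 10.15 pos [0.5513 0.1831 0.1622] ang -0.3032 | twist(units of .1) -0.005 then tool shift(units of 100mm) [-0.0036  0.0064  0.4016] |n| 0.4016711279505996
[-0.3305  0.9906 -2.9339]
```

View pics/s1.png

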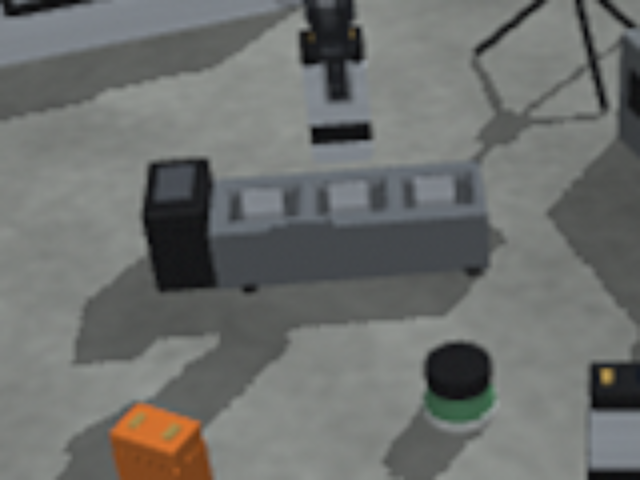

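The side view shows the pack upright above the middle bay (340,190 in the crop). I'll lower it in slow steps while checking force.

Request:
apply_moves:
  targets:
    - {"translation":[0,0,0.2],"twist":0,"hand":0.2}
    - {"translation":[0,0,0.15],"twist":0,"hand":0.2}
    - {"translation":[0,0,0.05],"twist":0,"hand":0.2}
    - {"translation":[0,0,0.05],"twist":0,"hand":0.2}
    - {"translation":[0,0,0.04],"twist":0,"hand":0.2}
    - {"translation":[0,0,0.03],"twist":0,"hand":0.2}

```text
time: 10.8
tool_pos: [0.5506, 0.1829, 0.1084]
tool_rot: [0.0, 0.989, -0.151, 0.0]
contact_force: [-0.9, -2.2, 0.6]
gripper_width: 0.345
grasp_force: 63.4
```

Request:
apply_moves:
  targets:
    - {"translation":[0,0,0.03],"twist":0,"hand":0.2}
    - {"translation":[0,0,0.03],"twist":0,"hand":0.2}

```text
time: 11.0
tool_pos: [0.5513, 0.1823, 0.1039]
tool_rot: [0.001, 0.989, -0.151, 0.001]
contact_force: [-2.9, -4.5, 10.5]
gripper_width: 0.345
grasp_force: 64.8
```

Request:
apply_moves:
  targets:
    - {"translation":[0,0,0.03],"twist":0,"hand":0.2}
    - {"translation":[0,0,0.02],"twist":0,"hand":0.2}

```text
time: 11.2
tool_pos: [0.5509, 0.182, 0.0976]
tool_rot: [0.001, 0.989, -0.151, 0.001]
contact_force: [-0.2, -5.3, -1.0]
gripper_width: 0.34
grasp_force: 63.5
```

Request:
apply_moves:
  targets:
    - {"translation":[0,0,0.03],"twist":0,"hand":0.2}
    - {"translation":[0,0,0.03],"twist":0,"hand":0.2}

```text
time: 11.4
tool_pos: [0.5503, 0.1819, 0.0909]
tool_rot: [0.001, 0.989, -0.151, 0.0]
contact_force: [-1.7, -6.0, -1.5]
gripper_width: 0.343
grasp_force: 63.5
```

Request:
apply_moves:
  targets:
    - {"translation":[0,0,0.03],"twist":0,"hand":0.2}
    - {"translation":[0,0,0.02],"twist":0,"hand":0.2}

```text
time: 11.6
tool_pos: [0.55, 0.1819, 0.0856]
tool_rot: [0.001, 0.989, -0.151, -0.0]
contact_force: [-1.9, -4.8, -0.5]
gripper_width: 0.342
grasp_force: 63.6
```

Request:
apply_moves:
  targets:
    - {"translation":[0,0,0.01],"twist":0,"hand":0.2}
    - {"translation":[0,0,0.01],"twist":0,"hand":0.2}

```text
time: 11.8
tool_pos: [0.5503, 0.1833, 0.0839]
tool_rot: [-0.001, 0.989, -0.151, -0.0]
contact_force: [0.1, -0.3, -3.3]
gripper_width: 0.343
grasp_force: 63.1
```

Request:
apply_moves:
  targets:
    - {"translation":[0,0,0.01],"twist":0,"hand":0.2}
    - {"translation":[0,0,0],"twist":0,"hand":0.2}

```text
time: 12.0
tool_pos: [0.5502, 0.1832, 0.083]
tool_rot: [-0.0, 0.989, -0.151, -0.0]
contact_force: [-0.2, -0.6, -3.9]
gripper_width: 0.345
grasp_force: 63.1
```

Request:
apply_moves:
  targets:
    - {"translation":[0,0,0.008],"twist":0,"hand":0.2}
    - {"translation":[0,0,0],"twist":0,"hand":0.2}

```text
time: 12.2
tool_pos: [0.5504, 0.183, 0.0825]
tool_rot: [-0.0, 0.989, -0.151, 0.0]
contact_force: [-0.1, 0.8, -2.8]
gripper_width: 0.349
grasp_force: 63.1
```

Request:
apply_moves:
  targets:
    - {"translation":[0,0,0.006],"twist":0,"hand":0.2}
    - {"translation":[0,0,0],"twist":0,"hand":0.2}

```text
time: 12.4
tool_pos: [0.5505, 0.183, 0.0823]
tool_rot: [-0.0, 0.989, -0.151, 0.0]
contact_force: [-1.2, 0.6, -1.2]
gripper_width: 0.343
grasp_force: 63.5
```

Request:
apply_moves:
  targets:
    - {"translation":[0,0,0.006],"twist":0,"hand":0.2}
    - {"translation":[0,0,0],"twist":0,"hand":0.2}

```text
time: 12.6
tool_pos: [0.5506, 0.183, 0.0823]
tool_rot: [-0.0, 0.989, -0.151, 0.0]
contact_force: [-2.5, -1.0, 4.4]
gripper_width: 0.345
grasp_force: 64.1
```

Floor met at TCP z 0.0823, as expected. I'll release, rise, and head for P3.

Request:
apply_moves:
  targets:
    - {"translation":[0,0,0],"twist":0,"hand":0.5}
    - {"translation":[0,0,0],"twist":0,"hand":0.7}
    - {"translation":[0,0,0],"twist":0,"hand":0.75}
    - {"translation":[0,0,0],"twist":0,"hand":0.75}
    - {"translation":[0,0,0],"twist":0,"hand":0.75}
    - {"translation":[0,0,-0.2],"twist":0,"hand":0.75}
    - {"translation":[0,0,-0.4],"twist":0,"hand":0.75}
    - {"translation":[0,0,-0.4],"twist":0,"hand":0.75}

```text
time: 13.4
tool_pos: [0.5495, 0.1827, 0.1812]
tool_rot: [0.0, 0.989, -0.151, -0.001]
contact_force: [0.9, 0.2, 0.7]
gripper_width: 0.75
grasp_force: 0.0
```

Request:
apply_moves:
  targets:
    - {"translation":[0,0,-0.4],"twist":0,"hand":0.75}
    - {"translation":[0,0,-0.3],"twist":0,"hand":0.75}
    - {"translation":[0,0,0],"twist":0,"hand":0.75}
    - {"translation":[0,0,0],"twist":0,"hand":0.75}

```text
time: 13.8
tool_pos: [0.5507, 0.183, 0.2521]
tool_rot: [-0.0, 0.989, -0.151, 0.001]
contact_force: [0.1, -0.2, -0.4]
gripper_width: 0.75
grasp_force: 0.0
```

```bash
python3 -c "
from h import *
plan(.622,-.1355,.25,-.404); print(state()['contact_force'])
cal=calof('side');f=grab_frame('side')
for d in recognise('side','pack_b'): print(np.round(d['point'],3),d['score'])
"
```

```text
t 13.8 pos [0.5507 0.183  0.2521] ang -0.3032 | twist(units of .1) 1.008 then tool shift(units of 100mm) [1.9076 2.6479 0.0206] |n| 3.2635331798021245
[ 0.0559 -0.1845 -0.4101]
[ 0.488 -0.391  0.076] 0.81
[ 0.356 -0.075  0.061] 0.74
[ 0.464 -0.295  0.07 ] 0.72
[0.545 0.17  0.087] 0.7
[ 0.618 -0.147  0.06 ] 0.62
```

Request:
apply_moves:
  targets:
    - {"translation":[0,0,0],"twist":1.0,"hand":0.75}
    - {"translation":[0.272,0.378,0],"twist":0,"hand":0.75}
    - {"translation":[0.272,0.378,0],"twist":0,"hand":0.75}
    - {"translation":[0.272,0.378,0],"twist":0,"hand":0.75}
    - {"translation":[0.272,0.378,0],"twist":0,"hand":0.75}
    - {"translation":[0.272,0.378,0],"twist":0,"hand":0.75}
    - {"translation":[0.272,0.378,0],"twist":0,"hand":0.75}
    - {"translation":[0.272,0.378,0],"twist":0,"hand":0.75}

```text
time: 14.7
tool_pos: [0.6209, -0.1368, 0.2486]
tool_rot: [-0.0, 0.98, -0.2, -0.002]
contact_force: [0.9, -0.4, -0.1]
gripper_width: 0.752
grasp_force: 0.0
```

Request:
apply_moves:
  targets:
    - {"translation":[0,0,0],"twist":0,"hand":0.75}
    - {"translation":[0,0,0],"twist":0,"hand":0.75}
    - {"translation":[0,0,0],"twist":0,"hand":0.75}
    - {"translation":[0,0,0],"twist":0,"hand":0.75}

```text
time: 15.1
tool_pos: [0.6213, -0.1337, 0.2506]
tool_rot: [-0.0, 0.98, -0.199, -0.001]
contact_force: [0.3, 0.4, -0.6]
gripper_width: 0.747
grasp_force: 0.0
```

```bash
python3 look.py .622 -.1355 -.404 p3
```

```text
fit [ 0.6222 -0.1349 -0.4331] 0.046328951587047085 px [257.3396 170.4613] 0.55
t 15.2 pos [ 0.6216 -0.1339  0.2512] ang -0.4014 | twist(units of .1) 0.317 then tool shift(units of 100mm) [0.0104 0.0072 1.7624] |n| 1.7624166019191965
F [-0.0321  0.7746 -0.3057] w 0.7462420861409902
```

Request:
apply_moves:
  targets:
    - {"translation":[0.01,0.007,0],"twist":0.22,"hand":0.75}
    - {"translation":[0,0,0.45],"twist":0,"hand":0.75}
    - {"translation":[0,0,0.45],"twist":0,"hand":0.75}
    - {"translation":[0,0,0.44],"twist":0,"hand":0.75}
    - {"translation":[0,0,0.3],"twist":0,"hand":0.75}
    - {"translation":[0,0,0.12],"twist":0,"hand":0.75}
    - {"translation":[0,0,0],"twist":0,"hand":0.75}
    - {"translation":[0,0,0],"twist":0,"hand":0.75}

```text
time: 16.0
tool_pos: [0.6236, -0.1365, 0.0773]
tool_rot: [0.0, 0.977, -0.211, 0.001]
contact_force: [0.0, 0.1, 1.8]
gripper_width: 0.747
grasp_force: 0.0
```

Request:
apply_moves:
  targets:
    - {"translation":[0,0,0],"twist":0,"hand":0.2}
    - {"translation":[0,0,0],"twist":0,"hand":0.2}
    - {"translation":[0,0,0],"twist":0,"hand":0.2}
    - {"translation":[0,0,0],"twist":0,"hand":0.2}
    - {"translation":[0,0,0],"twist":0,"hand":0.2}
    - {"translation":[0,0,0],"twist":0,"hand":0.2}

```text
time: 16.6
tool_pos: [0.6237, -0.1368, 0.0776]
tool_rot: [0.0, 0.977, -0.211, 0.002]
contact_force: [-0.3, -0.1, 6.9]
gripper_width: 0.346
grasp_force: 60.1
```

Request:
apply_moves:
  targets:
    - {"translation":[0,0,-0.15],"twist":0,"hand":0.2}
    - {"translation":[0,0,-0.35],"twist":0,"hand":0.2}
    - {"translation":[0,0,-0.4],"twist":0,"hand":0.2}
    - {"translation":[0,0,-0.4],"twist":0,"hand":0.2}
    - {"translation":[0,0,0],"twist":0,"hand":0.2}
    - {"translation":[0,0,0],"twist":0,"hand":0.2}
    - {"translation":[0,0,0],"twist":0,"hand":0.2}
    - {"translation":[0,0,0],"twist":0,"hand":0.2}

```text
time: 17.4
tool_pos: [0.621, -0.1358, 0.2025]
tool_rot: [-0.0, 0.977, -0.211, -0.002]
contact_force: [0.2, 0.0, -1.7]
gripper_width: 0.346
grasp_force: 59.5
```

Request:
apply_moves:
  targets:
    - {"translation":[0,0,0],"twist":0,"hand":0.2}
    - {"translation":[0,0,0],"twist":0,"hand":0.2}
    - {"translation":[0,0,0],"twist":0,"hand":0.2}

```text
time: 17.7
tool_pos: [0.6221, -0.1361, 0.2046]
tool_rot: [-0.0, 0.977, -0.211, -0.001]
contact_force: [0.1, 0.0, -1.8]
gripper_width: 0.345
grasp_force: 59.5
```

```bash
python3 bay.py -.066 .2;python3 bay.py .066 .2; python3 -c "
from h import *
print(state()['contact_force'])"
```

```text
t 17.7 pos [ 0.6221 -0.1361  0.2046] ang -0.4252 | twist(units of .1) -1.225 then tool shift(units of 100mm) [-2.2911 -2.8295  0.0465] |n| 3.641128284552582
t 17.7 pos [ 0.6221 -0.1361  0.2046] ang -0.4252 | twist(units of .1) -1.225 then tool shift(units of 100mm) [-0.9711 -2.8295  0.0465] |n| 2.991919827098688
[ 0.0875  0.0407 -1.7877]
```

1.79 N: the lightest, so it goes in bay1.

Request:
apply_moves:
  targets:
    - {"translation":[0,0,-0.1],"twist":-0.62,"hand":0.2}
    - {"translation":[0,0,-0.05],"twist":-0.61,"hand":0.2}
    - {"translation":[-0.285,-0.354,0],"twist":0,"hand":0.2}
    - {"translation":[-0.285,-0.354,0],"twist":0,"hand":0.2}
    - {"translation":[-0.285,-0.354,0],"twist":0,"hand":0.2}
    - {"translation":[-0.285,-0.354,0],"twist":0,"hand":0.2}
    - {"translation":[-0.285,-0.354,0],"twist":0,"hand":0.2}
    - {"translation":[-0.285,-0.354,0],"twist":0,"hand":0.2}

```text
time: 18.5
tool_pos: [0.5214, 0.1189, 0.2205]
tool_rot: [-0.0, 0.989, -0.151, 0.0]
contact_force: [0.5, 0.5, -1.8]
gripper_width: 0.343
grasp_force: 59.9
```

Request:
apply_moves:
  targets:
    - {"translation":[-0.285,-0.354,0],"twist":0,"hand":0.2}
    - {"translation":[-0.285,-0.354,0],"twist":0,"hand":0.2}
    - {"translation":[0,0,0.3],"twist":0,"hand":0.2}
    - {"translation":[0,0,0.2],"twist":0,"hand":0.2}
    - {"translation":[0,0,0],"twist":0,"hand":0.2}
    - {"translation":[0,0,0],"twist":0,"hand":0.2}
    - {"translation":[0,0,0],"twist":0,"hand":0.2}
    - {"translation":[0,0,0],"twist":0,"hand":0.2}

```text
time: 19.3
tool_pos: [0.4901, 0.2019, 0.1721]
tool_rot: [-0.001, 0.989, -0.151, 0.001]
contact_force: [-0.8, 0.5, -2.3]
gripper_width: 0.348
grasp_force: 60.2
```

```bash
python3 bay.py -.065 .135; python3 -c "
from h import *
print(state()['contact_force'])
f=grab_frame('side'); cv2.imwrite('pics/s2.png',cv2.resize(f[100:220,130:290],None,fx=4,fy=4)[:,:,::-1])"
```

```text
t 19.3 pos [0.4901 0.2019 0.1721] ang -0.3029 | twist(units of .1) -0.002 then tool shift(units of 100mm) [-0.0129  0.0039  0.3709] |n| 0.3711392433719654
[-0.776   0.4768 -2.3491]
```

View pics/s2.png

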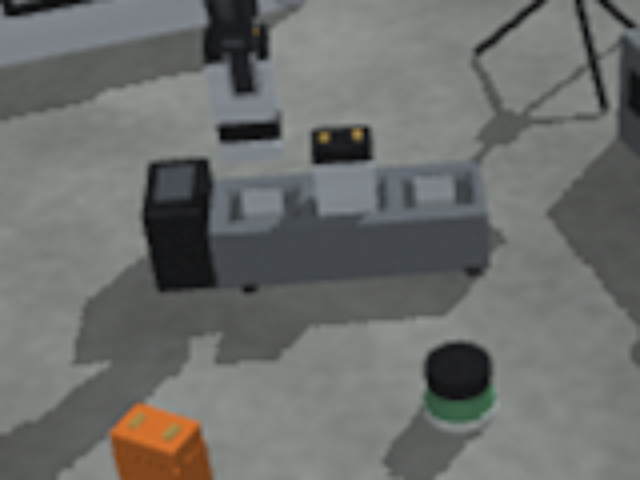

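P1 is seated in the middle bay (342,170 in the crop), and the held pack is above bay1. Lowering.

Request:
apply_moves:
  targets:
    - {"translation":[-0.01,0,0.25],"twist":0,"hand":0.2}
    - {"translation":[0,0,0.17],"twist":0,"hand":0.2}
    - {"translation":[0,0,0.05],"twist":0,"hand":0.2}
    - {"translation":[0,0,0.05],"twist":0,"hand":0.2}
    - {"translation":[0,0,0.04],"twist":0,"hand":0.2}
    - {"translation":[0,0,0.03],"twist":0,"hand":0.2}

```text
time: 19.95
tool_pos: [0.4886, 0.2023, 0.1121]
tool_rot: [-0.0, 0.989, -0.151, 0.001]
contact_force: [-1.6, -3.2, 3.6]
gripper_width: 0.35
grasp_force: 61.0
```

Request:
apply_moves:
  targets:
    - {"translation":[0,0,0.03],"twist":0,"hand":0.2}
    - {"translation":[0,0,0.03],"twist":0,"hand":0.2}

```text
time: 20.15
tool_pos: [0.4892, 0.2017, 0.1073]
tool_rot: [0.001, 0.989, -0.15, 0.001]
contact_force: [-3.4, -4.2, 11.1]
gripper_width: 0.344
grasp_force: 62.2
```

Request:
apply_moves:
  targets:
    - {"translation":[0,0,0.03],"twist":0,"hand":0.2}
    - {"translation":[0,0,0.02],"twist":0,"hand":0.2}

```text
time: 20.35
tool_pos: [0.4889, 0.2013, 0.1015]
tool_rot: [0.001, 0.989, -0.15, 0.001]
contact_force: [-0.9, -6.1, 1.7]
gripper_width: 0.344
grasp_force: 61.2
```

Request:
apply_moves:
  targets:
    - {"translation":[0,0,0.03],"twist":0,"hand":0.2}
    - {"translation":[0,0,0.03],"twist":0,"hand":0.2}

```text
time: 20.55
tool_pos: [0.4885, 0.2012, 0.095]
tool_rot: [0.001, 0.989, -0.15, 0.001]
contact_force: [-1.2, -5.3, 1.6]
gripper_width: 0.346
grasp_force: 61.2
```

Request:
apply_moves:
  targets:
    - {"translation":[0,0,0.03],"twist":0,"hand":0.2}
    - {"translation":[0,0,0.02],"twist":0,"hand":0.2}

```text
time: 20.75
tool_pos: [0.4882, 0.2012, 0.0897]
tool_rot: [0.001, 0.989, -0.15, 0.0]
contact_force: [-1.2, -5.6, 0.9]
gripper_width: 0.345
grasp_force: 61.2
```

Request:
apply_moves:
  targets:
    - {"translation":[0,0,0.01],"twist":0,"hand":0.2}
    - {"translation":[0,0,0.01],"twist":0,"hand":0.2}

```text
time: 20.95
tool_pos: [0.4883, 0.2025, 0.0876]
tool_rot: [-0.0, 0.989, -0.151, 0.0]
contact_force: [-0.6, -0.7, -1.0]
gripper_width: 0.343
grasp_force: 60.7
```

Request:
apply_moves:
  targets:
    - {"translation":[0,0,0.01],"twist":0,"hand":0.2}
    - {"translation":[0,0,0],"twist":0,"hand":0.2}

```text
time: 21.15
tool_pos: [0.488, 0.2025, 0.0862]
tool_rot: [-0.0, 0.989, -0.15, 0.0]
contact_force: [0.3, 0.4, -1.3]
gripper_width: 0.345
grasp_force: 60.7
```

Request:
apply_moves:
  targets:
    - {"translation":[0,0,0.006],"twist":0,"hand":0.2}
    - {"translation":[0,0,0],"twist":0,"hand":0.2}

```text
time: 21.35
tool_pos: [0.488, 0.2024, 0.0857]
tool_rot: [-0.0, 0.989, -0.15, 0.0]
contact_force: [-0.1, -0.4, -1.3]
gripper_width: 0.342
grasp_force: 60.9
```

Request:
apply_moves:
  targets:
    - {"translation":[0,0,0.005],"twist":0,"hand":0.2}
    - {"translation":[0,0,0],"twist":0,"hand":0.2}

```text
time: 21.55
tool_pos: [0.4881, 0.2024, 0.0856]
tool_rot: [-0.0, 0.989, -0.151, 0.0]
contact_force: [-1.6, -0.4, 1.9]
gripper_width: 0.342
grasp_force: 61.2
```

Floor met. Release, rise, and go to P2.

Request:
apply_moves:
  targets:
    - {"translation":[0,0,0],"twist":0,"hand":0.5}
    - {"translation":[0,0,0],"twist":0,"hand":0.7}
    - {"translation":[0,0,0],"twist":0,"hand":0.75}
    - {"translation":[0,0,0],"twist":0,"hand":0.75}
    - {"translation":[0,0,0],"twist":0,"hand":0.75}
    - {"translation":[0,0,-0.2],"twist":0,"hand":0.75}
    - {"translation":[0,0,-0.4],"twist":0,"hand":0.75}
    - {"translation":[0,0,-0.4],"twist":0,"hand":0.75}

```text
time: 22.35
tool_pos: [0.4871, 0.2021, 0.1853]
tool_rot: [0.0, 0.989, -0.151, -0.001]
contact_force: [0.7, 0.8, -0.0]
gripper_width: 0.749
grasp_force: 0.0
```

Request:
apply_moves:
  targets:
    - {"translation":[0,0,-0.4],"twist":0,"hand":0.75}
    - {"translation":[0,0,-0.25],"twist":0,"hand":0.75}
    - {"translation":[0,0,0],"twist":0,"hand":0.75}
    - {"translation":[0,0,0],"twist":0,"hand":0.75}

```text
time: 22.75
tool_pos: [0.488, 0.2023, 0.2502]
tool_rot: [-0.0, 0.989, -0.151, 0.0]
contact_force: [0.5, -0.1, 0.1]
gripper_width: 0.753
grasp_force: 0.0
```

```bash
python3 -c "
from h import *
plan(.4725,-.286,.25,.65); print(state()['contact_force'])"
```

```text
t 22.75 pos [0.488  0.2023 0.2502] ang -0.3022 | twist(units of .1) -9.522 then tool shift(units of 100mm) [-3.0789  3.7934  0.0023] |n| 4.885681947160526
[ 0.5328 -0.0984  0.0922]
```

Request:
apply_moves:
  targets:
    - {"translation":[0,0,0],"twist":-0.95,"hand":0.75}
    - {"translation":[0,0,0],"twist":-0.95,"hand":0.75}
    - {"translation":[0,0,0],"twist":-0.95,"hand":0.75}
    - {"translation":[0,0,0],"twist":-0.95,"hand":0.75}
    - {"translation":[0,0,0],"twist":-0.95,"hand":0.75}
    - {"translation":[0,0,0],"twist":-0.95,"hand":0.75}
    - {"translation":[0,0,0],"twist":-0.95,"hand":0.75}
    - {"translation":[0,0,0],"twist":-0.95,"hand":0.75}

```text
time: 23.55
tool_pos: [0.4867, 0.202, 0.247]
tool_rot: [0.0, 0.973, 0.229, -0.003]
contact_force: [1.1, -0.5, -0.1]
gripper_width: 0.747
grasp_force: 0.0
```

Request:
apply_moves:
  targets:
    - {"translation":[0,0,0],"twist":-0.96,"hand":0.75}
    - {"translation":[0,0,0],"twist":-0.96,"hand":0.75}
    - {"translation":[-0.28,0.345,0],"twist":0,"hand":0.75}
    - {"translation":[-0.28,0.345,0],"twist":0,"hand":0.75}
    - {"translation":[-0.28,0.345,0],"twist":0,"hand":0.75}
    - {"translation":[-0.28,0.345,0],"twist":0,"hand":0.75}
    - {"translation":[-0.28,0.345,0],"twist":0,"hand":0.75}
    - {"translation":[-0.28,0.345,0],"twist":0,"hand":0.75}

```text
time: 24.35
tool_pos: [0.478, -0.0655, 0.2474]
tool_rot: [-0.001, 0.948, 0.319, -0.002]
contact_force: [2.2, 0.2, -0.1]
gripper_width: 0.747
grasp_force: 0.0
```

Request:
apply_moves:
  targets:
    - {"translation":[-0.28,0.345,0],"twist":0,"hand":0.75}
    - {"translation":[-0.28,0.345,0],"twist":0,"hand":0.75}
    - {"translation":[-0.28,0.345,0],"twist":0,"hand":0.75}
    - {"translation":[-0.28,0.345,0],"twist":0,"hand":0.75}
    - {"translation":[-0.28,0.345,0],"twist":0,"hand":0.75}
    - {"translation":[0,0,0],"twist":0,"hand":0.75}
    - {"translation":[0,0,0],"twist":0,"hand":0.75}
    - {"translation":[0,0,0],"twist":0,"hand":0.75}

```text
time: 25.15
tool_pos: [0.4719, -0.2851, 0.2484]
tool_rot: [-0.001, 0.948, 0.319, -0.001]
contact_force: [-0.3, 0.2, -0.6]
gripper_width: 0.747
grasp_force: 0.0
```

```bash
python3 look.py .4725 -.286 .65 p2
```

```text
fit [ 0.4721 -0.2859  0.5181] 0.0435889277760102 px [256.6446 172.8217] 0.91
t 25.25 pos [ 0.4723 -0.2849  0.2493] ang 0.6514 | twist(units of .1) 1.333 then tool shift(units of 100mm) [-0.0065  0.0081  1.7434] |n| 1.7434063089452498
F [-0.0478 -0.8015 -1.3152] w 0.748019370683218
```

View pics/p2.png

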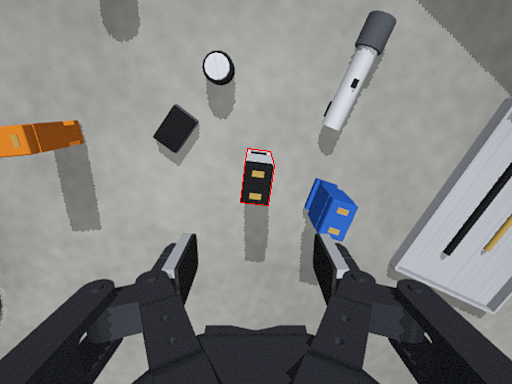

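P2 is outlined at (258,178): aluminium with a black top, yaw about 0.53. The blue one at (331,210) is clear.

Request:
apply_moves:
  targets:
    - {"translation":[0,0,0],"twist":0.62,"hand":0.7}
    - {"translation":[-0.006,0.008,0],"twist":0.62,"hand":0.7}
    - {"translation":[0,0,0.45],"twist":0,"hand":0.7}
    - {"translation":[0,0,0.45],"twist":0,"hand":0.7}
    - {"translation":[0,0,0.44],"twist":0,"hand":0.7}
    - {"translation":[0,0,0.3],"twist":0,"hand":0.7}
    - {"translation":[0,0,0.1],"twist":0,"hand":0.7}
    - {"translation":[0,0,0],"twist":0,"hand":0.7}

```text
time: 26.05
tool_pos: [0.4717, -0.2858, 0.0748]
tool_rot: [-0.001, 0.965, 0.26, -0.001]
contact_force: [0.6, -0.3, -0.1]
gripper_width: 0.697
grasp_force: 0.0
```

Request:
apply_moves:
  targets:
    - {"translation":[0,0,0],"twist":0,"hand":0.2}
    - {"translation":[0,0,0],"twist":0,"hand":0.2}
    - {"translation":[0,0,0],"twist":0,"hand":0.2}
    - {"translation":[0,0,0],"twist":0,"hand":0.2}
    - {"translation":[0,0,0],"twist":0,"hand":0.2}
    - {"translation":[0,0,0],"twist":0,"hand":0.2}

```text
time: 26.65
tool_pos: [0.4736, -0.2878, 0.079]
tool_rot: [0.001, 0.966, 0.26, 0.001]
contact_force: [-1.4, 2.5, 6.2]
gripper_width: 0.345
grasp_force: 59.6
```

Request:
apply_moves:
  targets:
    - {"translation":[0,0,-0.15],"twist":0,"hand":0.2}
    - {"translation":[0,0,-0.35],"twist":0,"hand":0.2}
    - {"translation":[0,0,-0.4],"twist":0,"hand":0.2}
    - {"translation":[0,0,-0.4],"twist":0,"hand":0.2}
    - {"translation":[0,0,-0.2],"twist":0,"hand":0.2}
    - {"translation":[0,0,0],"twist":0,"hand":0.2}
    - {"translation":[0,0,0],"twist":0,"hand":0.2}
    - {"translation":[0,0,0],"twist":0,"hand":0.2}

```text
time: 27.45
tool_pos: [0.4711, -0.2863, 0.2234]
tool_rot: [-0.002, 0.966, 0.26, -0.001]
contact_force: [-0.3, -0.7, -6.4]
gripper_width: 0.344
grasp_force: 59.8
```

Request:
apply_moves:
  targets:
    - {"translation":[0,0,0],"twist":0,"hand":0.2}
    - {"translation":[0,0,0],"twist":0,"hand":0.2}
    - {"translation":[0,0,0],"twist":0,"hand":0.2}

```text
time: 27.75
tool_pos: [0.472, -0.287, 0.2252]
tool_rot: [-0.001, 0.966, 0.26, -0.001]
contact_force: [0.2, -0.3, -5.0]
gripper_width: 0.349
grasp_force: 59.8
```

```bash
python3 bay.py .066 .22; python3 -c "
from h import *
print(state()['contact_force'])"
```

```text
t 27.75 pos [ 0.472  -0.287   0.2252] ang 0.5258 | twist(units of .1) 8.285 then tool shift(units of 100mm) [ 0.012  -4.7166  0.0515] |n| 4.716926611814404
[ 0.1657 -0.2944 -4.9805]
```

About 5 N: the heaviest, so it goes in bay3.

Request:
apply_moves:
  targets:
    - {"translation":[0,0,0],"twist":0.92,"hand":0.2}
    - {"translation":[0,0,0],"twist":0.92,"hand":0.2}
    - {"translation":[0,0,0],"twist":0.92,"hand":0.2}
    - {"translation":[0,0,0],"twist":0.92,"hand":0.2}
    - {"translation":[0,0,0],"twist":0.92,"hand":0.2}
    - {"translation":[0,0,0],"twist":0.92,"hand":0.2}
    - {"translation":[0,0,0],"twist":0.92,"hand":0.2}
    - {"translation":[0,0,0],"twist":0.92,"hand":0.2}

```text
time: 28.55
tool_pos: [0.4723, -0.2872, 0.2259]
tool_rot: [-0.0, 0.994, -0.107, -0.0]
contact_force: [0.1, -0.7, -5.1]
gripper_width: 0.346
grasp_force: 59.8
```

Request:
apply_moves:
  targets:
    - {"translation":[0,0,0],"twist":0.92,"hand":0.2}
    - {"translation":[0,-0.393,0],"twist":0,"hand":0.2}
    - {"translation":[0,-0.393,0],"twist":0,"hand":0.2}
    - {"translation":[0,-0.393,0],"twist":0,"hand":0.2}
    - {"translation":[0,-0.393,0],"twist":0,"hand":0.2}
    - {"translation":[0,-0.393,0],"twist":0,"hand":0.2}
    - {"translation":[0,-0.393,0],"twist":0,"hand":0.2}
    - {"translation":[0,-0.393,0],"twist":0,"hand":0.2}

```text
time: 29.35
tool_pos: [0.5545, -0.023, 0.2261]
tool_rot: [0.0, 0.989, -0.151, 0.0]
contact_force: [-0.3, -1.5, -4.4]
gripper_width: 0.342
grasp_force: 61.6
```

Request:
apply_moves:
  targets:
    - {"translation":[0,-0.393,0],"twist":0,"hand":0.2}
    - {"translation":[0,-0.393,0],"twist":0,"hand":0.2}
    - {"translation":[0,-0.393,0],"twist":0,"hand":0.2}
    - {"translation":[0,-0.393,0],"twist":0,"hand":0.2}
    - {"translation":[0,-0.393,0],"twist":0,"hand":0.2}
    - {"translation":[0,0,0.2],"twist":0,"hand":0.2}
    - {"translation":[0,0,0.3],"twist":0,"hand":0.2}
    - {"translation":[0,0,0],"twist":0,"hand":0.2}

```text
time: 30.15
tool_pos: [0.6093, 0.1629, 0.1702]
tool_rot: [0.002, 0.989, -0.15, -0.005]
contact_force: [-1.1, -0.1, -7.5]
gripper_width: 0.346
grasp_force: 62.8
```

Request:
apply_moves:
  targets:
    - {"translation":[0,0,0],"twist":0,"hand":0.2}
    - {"translation":[0,0,0],"twist":0,"hand":0.2}
    - {"translation":[0,0,0],"twist":0,"hand":0.2}
    - {"translation":[0,0,0],"twist":0,"hand":0.2}

```text
time: 30.55
tool_pos: [0.6135, 0.1629, 0.178]
tool_rot: [-0.0, 0.989, -0.151, 0.001]
contact_force: [-0.1, 0.0, -5.9]
gripper_width: 0.344
grasp_force: 62.8
```

```bash
python3 bay.py .067 .135; python3 -c "
from h import *
print(state()['contact_force'])
f=grab_frame('side'); cv2.imwrite('pics/s3.png',cv2.resize(f[100:220,130:290],None,fx=4,fy=4)[:,:,::-1])"
```

```text
t 30.55 pos [0.6135 0.1629 0.178 ] ang -0.3026 | twist(units of .1) 0.001 then tool shift(units of 100mm) [ 0.0124 -0.0006  0.4303] |n| 0.4304586873118596
[-0.0729  0.0042 -5.8842]
```

View pics/s3.png

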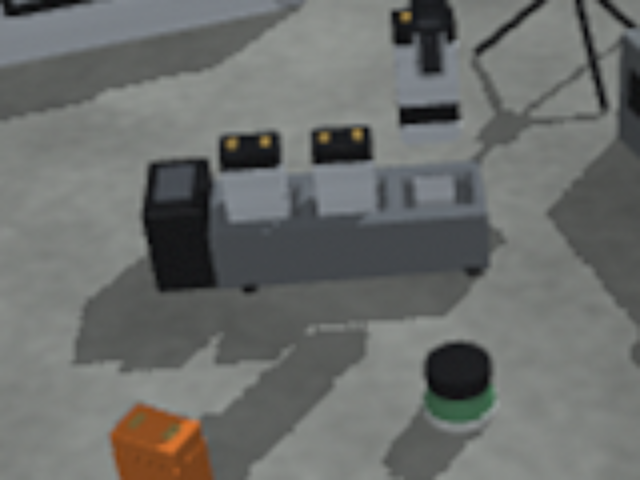

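Two packs are seated and the third hangs over the far bay (435,185 in the crop). Lowering.

Request:
apply_moves:
  targets:
    - {"translation":[0.008,0,0.25],"twist":0,"hand":0.2}
    - {"translation":[0,0,0.2],"twist":0,"hand":0.2}
    - {"translation":[0,0,0.05],"twist":0,"hand":0.2}
    - {"translation":[0,0,0.05],"twist":0,"hand":0.2}
    - {"translation":[0,0,0.05],"twist":0,"hand":0.2}
    - {"translation":[0,0,0.03],"twist":0,"hand":0.2}

```text
time: 31.2
tool_pos: [0.6141, 0.1628, 0.1139]
tool_rot: [-0.0, 0.989, -0.151, 0.001]
contact_force: [-0.7, -2.1, -0.7]
gripper_width: 0.342
grasp_force: 63.6
```

Request:
apply_moves:
  targets:
    - {"translation":[0,0,0.03],"twist":0,"hand":0.2}
    - {"translation":[0,0,0.03],"twist":0,"hand":0.2}

```text
time: 31.4
tool_pos: [0.6146, 0.1621, 0.1091]
tool_rot: [0.001, 0.989, -0.15, 0.001]
contact_force: [-2.3, -5.4, 7.1]
gripper_width: 0.339
grasp_force: 64.4
```

Request:
apply_moves:
  targets:
    - {"translation":[0,0,0.03],"twist":0,"hand":0.2}
    - {"translation":[0,0,0.02],"twist":0,"hand":0.2}

```text
time: 31.6
tool_pos: [0.6138, 0.1618, 0.1024]
tool_rot: [0.001, 0.989, -0.151, 0.001]
contact_force: [-0.9, -5.7, -2.2]
gripper_width: 0.342
grasp_force: 63.4
```

Request:
apply_moves:
  targets:
    - {"translation":[0,0,0.03],"twist":0,"hand":0.2}
    - {"translation":[0,0,0.03],"twist":0,"hand":0.2}

```text
time: 31.8
tool_pos: [0.6132, 0.1618, 0.0956]
tool_rot: [0.001, 0.989, -0.151, -0.0]
contact_force: [-1.3, -4.1, -2.6]
gripper_width: 0.346
grasp_force: 63.5
```

Request:
apply_moves:
  targets:
    - {"translation":[0,0,0.03],"twist":0,"hand":0.2}
    - {"translation":[0,0,0.01],"twist":0,"hand":0.2}

```text
time: 32.0
tool_pos: [0.613, 0.1619, 0.0912]
tool_rot: [0.001, 0.989, -0.151, -0.001]
contact_force: [-1.8, -5.0, -1.2]
gripper_width: 0.344
grasp_force: 63.5
```

Request:
apply_moves:
  targets:
    - {"translation":[0,0,0.01],"twist":0,"hand":0.2}
    - {"translation":[0,0,0.01],"twist":0,"hand":0.2}

```text
time: 32.2
tool_pos: [0.6132, 0.1631, 0.0894]
tool_rot: [-0.001, 0.989, -0.151, -0.0]
contact_force: [-0.8, -0.7, -5.1]
gripper_width: 0.345
grasp_force: 63.0
```

Request:
apply_moves:
  targets:
    - {"translation":[0,0,0.01],"twist":0,"hand":0.2}
    - {"translation":[0,0,0],"twist":0,"hand":0.2}

```text
time: 32.4
tool_pos: [0.6131, 0.1632, 0.0885]
tool_rot: [-0.0, 0.989, -0.15, -0.0]
contact_force: [-0.4, 0.1, -5.4]
gripper_width: 0.343
grasp_force: 63.0
```

Request:
apply_moves:
  targets:
    - {"translation":[0,0,0.008],"twist":0,"hand":0.2}
    - {"translation":[0,0,0],"twist":0,"hand":0.2}

```text
time: 32.6
tool_pos: [0.6133, 0.163, 0.0882]
tool_rot: [-0.0, 0.989, -0.15, -0.0]
contact_force: [0.5, -0.3, -5.3]
gripper_width: 0.346
grasp_force: 63.0
```

Request:
apply_moves:
  targets:
    - {"translation":[0,0,0.006],"twist":0,"hand":0.2}
    - {"translation":[0,0,0],"twist":0,"hand":0.2}

```text
time: 32.8
tool_pos: [0.6134, 0.1628, 0.0878]
tool_rot: [-0.0, 0.989, -0.151, -0.0]
contact_force: [-0.7, 0.3, -5.0]
gripper_width: 0.346
grasp_force: 63.0
```

Request:
apply_moves:
  targets:
    - {"translation":[0,0,0.004],"twist":0,"hand":0.2}
    - {"translation":[0,0,0],"twist":0,"hand":0.2}

```text
time: 33.0
tool_pos: [0.6135, 0.1628, 0.0875]
tool_rot: [-0.0, 0.989, -0.151, 0.0]
contact_force: [1.0, 0.5, -5.7]
gripper_width: 0.341
grasp_force: 63.1
```

Request:
apply_moves:
  targets:
    - {"translation":[0,0,0.006],"twist":0,"hand":0.2}
    - {"translation":[0,0,0],"twist":0,"hand":0.2}

```text
time: 33.2
tool_pos: [0.6136, 0.1628, 0.0874]
tool_rot: [-0.0, 0.989, -0.151, 0.0]
contact_force: [-2.3, -0.6, -0.8]
gripper_width: 0.345
grasp_force: 63.7
```

Request:
apply_moves:
  targets:
    - {"translation":[0,0,0.005],"twist":0,"hand":0.2}
    - {"translation":[0,0,0],"twist":0,"hand":0.2}

```text
time: 33.4
tool_pos: [0.6136, 0.1628, 0.0874]
tool_rot: [0.0, 0.989, -0.15, 0.0]
contact_force: [-4.8, -0.3, 3.7]
gripper_width: 0.345
grasp_force: 64.3
```

Floor met. Release, back off, and check.

Request:
apply_moves:
  targets:
    - {"translation":[0,0,0],"twist":0,"hand":0.5}
    - {"translation":[0,0,0],"twist":0,"hand":0.7}
    - {"translation":[0,0,0],"twist":0,"hand":0.75}
    - {"translation":[0,0,0],"twist":0,"hand":0.75}
    - {"translation":[0,0,0],"twist":0,"hand":0.75}
    - {"translation":[0,0,-0.2],"twist":0,"hand":0.75}
    - {"translation":[0,0,-0.4],"twist":0,"hand":0.75}
    - {"translation":[0,0,-0.4],"twist":0,"hand":0.75}

```text
time: 34.2
tool_pos: [0.6126, 0.1627, 0.1861]
tool_rot: [0.0, 0.989, -0.151, -0.001]
contact_force: [0.4, 0.1, -0.4]
gripper_width: 0.753
grasp_force: 0.0
```

Request:
apply_moves:
  targets:
    - {"translation":[0,0,-0.4],"twist":0,"hand":0.75}
    - {"translation":[0,0,-0.4],"twist":0,"hand":0.75}
    - {"translation":[0,0,-0.4],"twist":0,"hand":0.75}
    - {"translation":[-0.3,0.3,0],"twist":0,"hand":0.75}
    - {"translation":[-0.3,0.3,0],"twist":0,"hand":0.75}
    - {"translation":[0,0,0],"twist":0,"hand":0.75}
    - {"translation":[0,0,0],"twist":0,"hand":0.75}
    - {"translation":[0,0,0],"twist":0,"hand":0.75}

```text
time: 35.0
tool_pos: [0.5389, 0.1235, 0.3067]
tool_rot: [-0.0, 0.989, -0.15, 0.0]
contact_force: [-0.6, 0.8, 0.9]
gripper_width: 0.748
grasp_force: 0.0
```

```bash
python3 -c "
from h import *
cal=calof('side'); C=(.5512,.184,-.3027); c,s=np.cos(C[2]),np.sin(C[2])
f=grab_frame('side').copy()
for d in recognise('side','pack_a'): print(np.round(d['point'],3),round(d['score'],2))
# expected outline of each pack top when home
for b in (-.066,0,.066):
    P=np.array([[b+x,y-.001,.103] for x,y in((-.022,-.015),(.022,-.015),(.022,.015),(-.022,.015))])
    W=np.c_[P[:,0]*c-P[:,1]*s+C[0],P[:,0]*s+P[:,1]*c+C[1],P[:,2]]
    cv2.polylines(f,[np.round(proj(cal,W)*8).astype(np.int32)],True,(255,0,0),1,cv2.LINE_AA,3)
cv2.imwrite('pics/s4.png',cv2.resize(f[120:200,150:270],None,fx=6,fy=6)[:,:,::-1]); print(state()['contact_force'],state()['time'])"
```

```text
[ 0.486 -0.392  0.077] 0.92
[0.545 0.171 0.087] 0.84
[0.486 0.19  0.082] 0.76
[0.604 0.15  0.082] 0.57
[ 1.0325  0.4705 -0.0808] 35.1
```

View pics/s4.png

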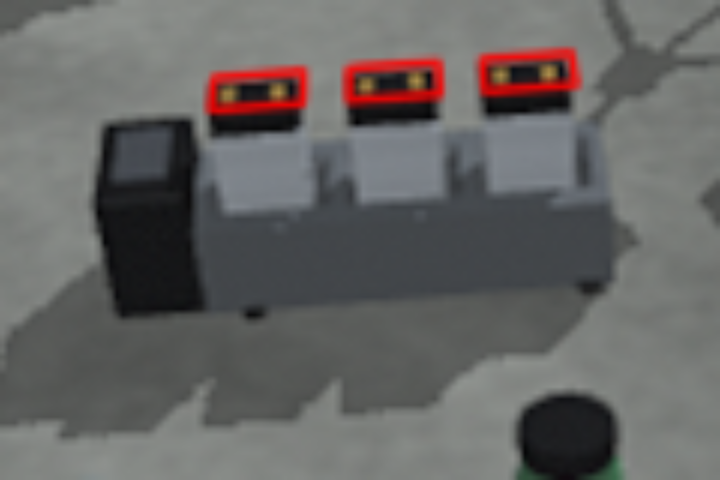

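All three tops, at (257,92), (392,82) and (528,72) in the crop, match the expected home outlines. Handing in.

```bash
python3 -c "
from plant import *
print(job_done())"
```

```text
the job is handed in; nothing more can be done
None
```

All three packs are pressed home and released, by lifted weight: lightest (1.8 N) in bay1, middle (3.4 N) in bay2, heaviest (about 5.3 N) in bay3. The highest push reading was about 11 N. The job is handed in at about 35 s, and no verdict came back.

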